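Set out a radio operating position

TASK

Set out the radio desk ready for cabling, seen from the robot's (operator's) side: stand the antenna tuner on the desk in the gap between the transceiver and the power supply, touching neither, with its front panel in line with the transceiver's front panel, stand the meter centred on top of the tuner, and stand the loudspeaker centred on top of the power supply. Lay the Morse key on the desk to the right of the log pad, level with the pad's middle and about 4 cm clear of its edge. Set everything down gently, square to what it belongs to and facing the operator (the key's knob towards the operator), and do not disturb the mug, the hand microphone or the audio mixer.

Things in the scene. Friction and masses are not known exactly. Their poses are not given: they have to be found in the camera images.
- transceiver: Transceiver, fixed: flat dark box, 170 deep (x) x 170 wide (y) x 62 mm high; front panel at x = -85 mm with amber display and big dial (sticks out 22 mm); slots on top, fins at the back. Stands beside the power supply, gap 150 to 210 mm; which is left varies. Origin: centre of the underside; x to its back (front faces -x, to the robot/operator), y to the operator's left, z up.
- power_supply: Power supply, fixed: plain grey box, 150 deep (x) x 130 wide (y) x 58 mm high, flat top with thin vent slots near the back, black front with rocker switch and two terminals (stick out 16 mm). Origin: centre of the underside; x to its back (front faces -x, to the robot/operator), y to the operator's left, z up.
- log_pad: Log pad, fixed: white spiral-bound pad lying on the desk, 105 deep (x) x 148 wide (y) x 8 mm thick, binding along its back edge, a pencil on it (up to 17 mm high). Origin: centre of the underside; x to its back, y to the operator's left, z up.
- tuner: Antenna tuner, loose, 0.45 kg: dark box, silver front, 60 deep (x) x 110 wide (y) x 45 mm high; on the front two knobs (24 mm across, 15 mm out, at y = +-38), on the back two sockets (24 mm, 13 mm out, at y = +-36). Grip it across its depth, in the middle between them (48 mm free). Origin: centre of the underside; x to its back (front faces -x, to the robot/operator), y to the operator's left, z up.
- meter: Power meter, loose, 0.30 kg: small upright dark-brown box, 56 deep (x) x 60 wide (y) x 66 mm high, cream dial with needle in front, two sockets at the back (13 mm out). Grip it across its width (60 mm). Origin: centre of the underside; x to its back (front faces -x, to the robot/operator), y to the operator's left, z up.
- speaker: Loudspeaker, loose, 0.35 kg: grey box, 48 deep (x) x 84 wide (y) x 62 mm high, black louvred grille in front, a black thumbscrew on each side (8 mm out). Grip it across its depth (48 mm). Origin: centre of the underside; x to its back (front faces -x, to the robot/operator), y to the operator's left, z up.
- morse_key: Morse key, loose, 0.45 kg: dark wooden base 100 long (x) x 54 wide (y) x 14 mm thick; on it a brass plate 44 mm wide (top at 18 mm) and a lever with a round black knob at the front end (top at 51 mm). Grip the base low, across its width, at mid-length. Origin: centre of the underside; x to its back (front faces -x, to the robot/operator), y to the operator's left, z up.
- mug: A blue mug, loose, 78 mm across, 92 mm high, handle towards its +y; leave it alone. Origin: centre of the underside.
- microphone: A black hand microphone lying on the desk left of the log pad, loose, 132 x 55 x 30 mm, its long axis along x from -48 to +84 mm; leave it alone. Origin: underside, below the middle of its wide part.
- mixer: A black audio mixer, loose, 60 (x) x 120 (y) x 34 mm, with four knobs on its TOP (up to 46 mm); not the tuner; leave it alone. Origin: centre of the underside.
Mind the look-alikes: they are no part of the job. Leave any pink look-alike of the tuner alone. What is shaped like the power_supply but red is not meant.

How it is judged:
By the outcome, as a careful person would: the job done as asked, in the order asked, and still so for the second after the job is handed in, with the robot touching nothing.
It also fails if it takes over 112 s, if anything falls off the work surface, if the arm or the gripper's body presses on something with over 40 N, if the wrist force passes 120 N, or if a joint passes its speed limit or range.

ROBOT

A 6-joint arm with a two-finger parallel gripper is mounted at the origin on the work surface. World frame = base frame: x ahead of the robot, y to its left, z up, the work surface at z = 0. Lengths are in m, angles in degrees, forces in N, time in s.
With the tool pointing down it reaches from about 0.3 to 0.85 m from the base axis. Payload 4.2 kg.
Tool frame: the origin (TCP) lies on the centre line of the jaws, within the pads' length; the fingertips stand 22 mm ahead of it and the grasp point (between the pads) lies 3 mm ahead of it; z points along the fingers, y is the direction in which the jaws open and shut (so a half turn about z gives the same grasp; the last joint's range is limited). The gripper opens to 91 mm and grips with 3 to 60 N. Pads are 32 mm wide; open, the fingers measure 118 mm over their backs; the gripper's body (76 mm by 178 mm) begins 60 mm behind the grasp point.
Start: joints at [-76.547, 18.312, 89.639, -0, 72.044, -1.146], TCP at [0.145, -0.556, 0.201] pointing down, gripper open.
Joint ranges: [-177.97, 177.97], [-48.28, 115.42], [12.27, 149.76], [-77.06, 257.06], [2.81, 150.46], [-146.56, 146.56]. Speed limits (degrees/s): [147.25, 147.25, 180, 180, 180, 180].

INTERFACE

Orientations are given as [roll, pitch, yaw] about the fixed x, y, z axes, in that order (R = Rz(yaw) Ry(pitch) Rx(roll)).
In Python, from bench import r gives the robot as it stands. Calls block until the motion is done:
- r.move_to(position, orientation): joint-space move of the TCP to a pose.
- r.move_straight(position, rotation=None, speed=0.15): straight line of the TCP; rotation=None keeps the orientation; speed is the mean speed in m/s.
- r.goto_joints(angles): joint-space move.
- r.gripper_to(opening, effort=None): finger opening in m; effort is the grip in N (None keeps the last); returns when the fingers have stopped.
- r.wait(seconds).
- r.solve_ik(position, orientation): joint angles nearest the present ones, or None.
- r.snapshot(name): name is "side" or "top" or "wrist"; returns the picture (400x640x3 uint8, red, green, blue); there is no depth.
- r.get_calibration(name): a dict with "intrinsics" (3x3 intrinsics, pixels), "k1" (the pictures are not rectified: a ray, as slopes to the right and down, at radius r is drawn at 1 + k1 r^2 times it, then the intrinsics apply), "origin" and "attitude" of the camera in the world. Camera axes: x right, y up, looking along -z (the intrinsics and any distortion apply to the point x, -y, -z); pixel columns grow to the right and rows downward; lengths in m; the calibration is good to about 2 mm. A picture is of the moment at which its call begins: read the wrist's pose just before it. get_calibration takes no time and is no camera call; for the wrist camera it gives the pose at the moment of the call.
A pose or a line that the arm cannot do raises r.MotionError and nothing moves.
- r.sign_off(): hands the job in, once; it reports no verdict.
Trained networks look in the newest picture that a camera, given by its name, has taken for a name from the list of things; names that differ only in an ending like _2 or _b are one class to them, and where a whole thing is asked for, a point or a joint stands for the part that bears it (a point fixed in the world has none). Each returns a list of dicts, best first, with "score" (0 to 1); they miss things now and then, are a little off and sometimes report something else, mostly with a low value. They report only what shows in the picture. A call takes as long as a camera call. They do not tell look-alikes from the thing itself.
- r.outline_of(camera, target): "pixels" (400x640 bool, what is visible of it).
- r.tip_of(camera, target): "location" ([x, y, z] in m, in world coordinates, good to about 4 mm: a listed point, or the origin of a listed thing).
Readings, each from a call of its own:
- r.get_clock(): time.
- r.get_joints(): joint angles.
- r.get_dq(): joint speeds.
- r.get_joint_torque(): joint torques, N m.
- r.get_eef_pos(): TCP position.
- r.get_eef_rot(): TCP orientation.
- r.get_ft_force(): force on the tool from outside, world axes, zero at the start.
- r.get_ft_torque(): the same for the moment, N m.
- r.get_grip_width(): finger opening in m.
Only numpy, scipy, OpenCV 4.12 (cv2) and the standard library are available. Lean on these libraries where they do the work, as an engineer would, in place of code of your own. Each camera call takes 0.05 s, during which the arm holds its last target.

## Working session

There is one attempt and no reset: what is moved stays moved. The work goes in short steps, each a Python script; the robot and the scene stay as the last script left them, time stands still between calls to the robot, and variables do not carry over. Pictures are saved under pics/ and viewed, and the job is handed in when it is done.

```bash
ls; mkdir -p pics; python3 - <<'E'
from bench import r
import cv2
for n in ("top","side","wrist"):
    im=r.snapshot(n); cv2.imwrite(f"pics/{n}0.png",im[:,:,::-1])
    c=r.get_calibration(n); print(n,c)
print(r.get_clock())
E
```

```text
pics
top {'intrinsics': array([[381.72774986,   0.        , 320.53528612],
       [  0.        , 381.72774986, 202.34062017],
       [  0.        ,   0.        ,   1.        ]]), 'k1': 0.02307856016421759, 'origin': array([0.29525977, 0.00486697, 1.2130397 ]), 'attitude': array([  8.17183833,   0.6719792 , -91.17002679])}
side {'intrinsics': array([[486.70165638,   0.        , 316.52841485],
       [  0.        , 486.70165638, 197.76804486],
       [  0.        ,   0.        ,   1.        ]]), 'k1': -0.05500721610949334, 'origin': array([-0.24430818,  0.88349401,  0.92248668]), 'attitude': array([ 5.13173983e+01, -5.95998925e-03, -1.40933885e+02])}
wrist {'intrinsics': array([[341.54890196,   0.        , 317.49371572],
       [  0.        , 341.54890196, 198.38856801],
       [  0.        ,   0.        ,   1.        ]]), 'k1': -0.013726061067288698, 'origin': array([ 0.21959193, -0.53682448,  0.38338278]), 'attitude': array([-1.59557235e+01,  7.40275437e-02, -7.53923749e+01])}
0.15
```

View pics/top0.png

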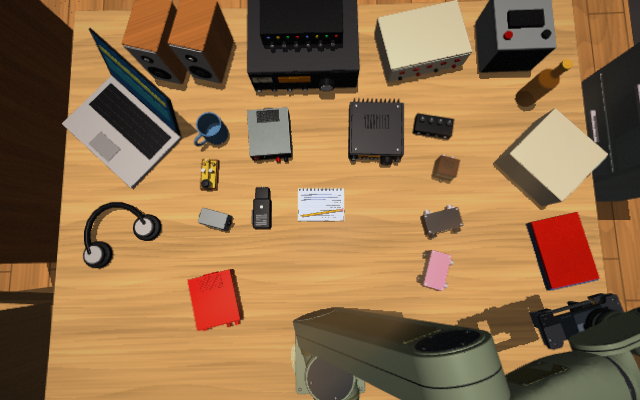

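View pics/side0.png

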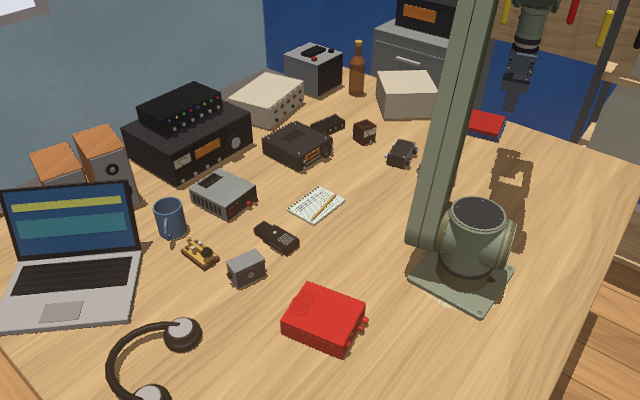

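View pics/wrist0.png

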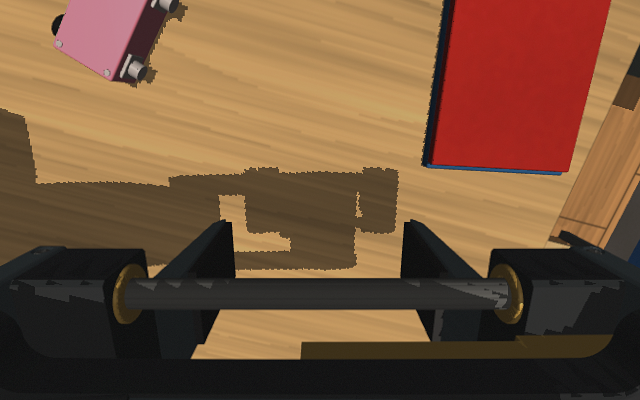

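```bash
cat > h.py <<'E'
from bench import r
import numpy as np, cv2
from scipy.optimize import minimize
from scipy.spatial.transform import Rotation as R
def proj(c,P):
    P=np.atleast_2d(P); A=R.from_euler('xyz',c['attitude'],degrees=True).as_matrix()
    q=(P-c['origin'])@A; s=np.c_[q[:,0],-q[:,1]]/(-q[:,2:3])
    s=s*(1+c['k1']*(s**2).sum(1,keepdims=True)); K=c['intrinsics']
    return s*[K[0,0],K[1,1]]+[K[0,2],K[1,2]]
def unproj(c,uv,z):
    uv=np.atleast_2d(np.float64(uv)); K=c['intrinsics']; A=R.from_euler('xyz',c['attitude'],degrees=True).as_matrix()
    d=(uv-[K[0,2],K[1,2]])/[K[0,0],K[1,1]]; s=d.copy()
    for _ in range(8): s=d/(1+c['k1']*(s**2).sum(1,keepdims=True))
    ray=np.c_[s[:,0],-s[:,1],-np.ones(len(s))]@A.T
    t=(z-c['origin'][2])/ray[:,2]; return c['origin']+ray*t[:,None]
def B(x0,x1,y0,y1,z0,z1): return np.array([[x,y,z] for x in(x0,x1) for y in(y0,y1) for z in(z0,z1)])/1000.
M={'transceiver':[B(-85,85,-85,85,0,62)],
'power_supply':[B(-75,75,-65,65,0,58)],
'log_pad':[B(-52.5,52.5,-74,74,0,8)],
'tuner':[B(-30,30,-55,55,0,45)]+[B(-45,-30,y-12,y+12,10,34) for y in(38,-38)]+[B(30,43,y-12,y+12,10,34) for y in(36,-36)],
'meter':[B(-28,28,-30,30,0,66)],
'speaker':[B(-24,24,-42,42,0,62)],
'morse_key':[B(-50,50,-27,27,0,14)],
'mug':[B(-30,30,-30,30,0,92)],'mixer':[B(-30,30,-60,60,0,34)],'microphone':[B(-48,84,-20,20,0,25)]}
def place(n,p,z=0):
    x,y,a=p; Rz=R.from_euler('z',a).as_matrix()
    return [b@Rz.T+[x,y,z] for b in M[n]]
S=4
def render(c,n,p,z=0,shape=(400,640)):
    m=np.zeros(shape,np.uint8)
    for b in place(n,p,z):
        h=cv2.convexHull(np.float32(proj(c,b)))
        cv2.fillConvexPoly(m,np.int32(np.round(h*16)),255,lineType=cv2.LINE_AA,shift=4)
    return m/255.
def fit(n,obs,p0,z=0):
    """obs: list of (calib, mask)"""
    def cost(p):
        t=0
        for c,m in obs:
            a=render(c,n,p,z); t+=1-np.minimum(a,m).sum()/np.maximum(a,m).sum()
        return t/len(obs)
    best=None
    p0=np.array(p0,float)
    for st in (0.012,0.004):
        q=p0 if best is None else best.x
        sx=np.array([q]+[q+d for d in np.diag([st,st,st*8])])
        best=minimize(cost,q,method='Nelder-Mead',options=dict(initial_simplex=sx,xatol=1e-4,fatol=1e-5,maxiter=150))
    return best.x,best.fun
def crop(im,u,v,w=50,h=40,s=7):
    u=int(u);v=int(v);a=im[max(0,v-h):v+h,max(0,u-w):u+w]
    return cv2.resize(a,None,fx=s,fy=s,interpolation=cv2.INTER_CUBIC)
E
python3 - <<'E'
from h import *
import pickle
out={}
for cam in ("top","side"):
    im=r.snapshot(cam); c=r.get_calibration(cam)
    for n in M:
        try:
            t=r.tip_of(cam,n); o=r.outline_of(cam,n)
        except Exception as e: print(cam,n,e); continue
        print(cam,n,[(np.round(d['location'],3).tolist(),round(d['score'],2)) for d in t],end=' ')
        L=[]
        for d in o:
            m=d['pixels']; ys,xs=np.nonzero(m); 
            if len(xs): L.append((round(d['score'],2),int(m.sum()),int(xs.mean()),int(ys.mean())))
        print(L); out[cam,n]=o
pickle.dump(out,open('o.pkl','wb'))
im=cv2.imread('pics/top0.png')
a=np.hstack([crop(im,442,221,40,30,5),crop(im,446,168,40,30,5)]);b=np.hstack([crop(im,214,219,40,30,5),crop(im,209,173,40,30,5)])
cv2.imwrite('pics/c0.png',np.vstack([a,b])); print(r.get_clock())
E
```

```text
top transceiver [([0.693, -0.164, 0.008], 0.77)] [(0.64, 3339, 375, 130)]
top power_supply [([0.691, 0.174, 0.0], 0.86), ([0.179, 0.343, -0.005], 0.64)] [(0.66, 2140, 269, 134), (0.57, 2607, 215, 299)]
top log_pad [([0.461, 0.012, -0.001], 0.85), ([0.696, 0.176, 0.001], 0.68), ([0.708, -0.353, 0.002], 0.22)] [(0.9, 1435, 320, 204)]
top tuner [([0.402, -0.359, -0.001], 0.85), ([0.252, -0.327, 0.004], 0.72)] [(0.8, 901, 440, 221), (0.58, 993, 434, 269)]
top meter [([0.565, -0.376, -0.001], 0.55)] [(0.97, 523, 444, 167)]
top speaker [([0.423, 0.344, -0.001], 0.74)] [(0.93, 535, 215, 219)]
top morse_key [([0.567, 0.367, -0.0], 0.93)] [(0.56, 519, 209, 174)]
top mug [([0.708, 0.352, 0.004], 0.82)] [(0.55, 851, 210, 129), (0.38, 2176, 269, 134)]
top mixer [([0.706, -0.355, 0.001], 0.63)] [(0.8, 858, 432, 125), (0.36, 2114, 268, 133)]
top microphone [([0.435, 0.206, 0.0], 0.86), ([0.401, -0.36, 0.003], 0.18)] [(0.7, 683, 261, 208)]
side transceiver [([0.689, -0.161, -0.001], 0.98), ([0.707, -0.352, -0.002], 0.45)] [(0.59, 2303, 296, 144)]
side power_supply [([0.692, 0.173, -0.0], 0.9), ([0.183, 0.34, -0.006], 0.87)] [(0.74, 2202, 222, 193), (0.66, 4401, 323, 318)]
side log_pad [([0.463, 0.017, 0.004], 0.79)] [(0.94, 1229, 316, 205)]
side tuner [([0.404, -0.351, 0.001], 0.88)] [(0.74, 696, 400, 153)]
side meter [([0.561, -0.376, -0.001], 0.7)] [(0.9, 443, 363, 131), (0.63, 684, 199, 253)]
side speaker [([0.419, 0.344, -0.0], 0.83)] [(0.65, 1097, 245, 267)]
side morse_key [([0.568, 0.373, 0.001], 0.61)] [(0.93, 670, 199, 253)]
side mug [([0.71, 0.358, -0.0], 0.65)] [(0.92, 1178, 169, 217)]
side mixer [([0.706, -0.353, -0.004], 0.79)] [(0.89, 418, 329, 123)]
side microphone [([0.431, 0.2, 0.001], 0.96), ([0.709, -0.352, -0.003], 0.75)] [(0.81, 850, 276, 237)]
2.25
```

View pics/c0.png

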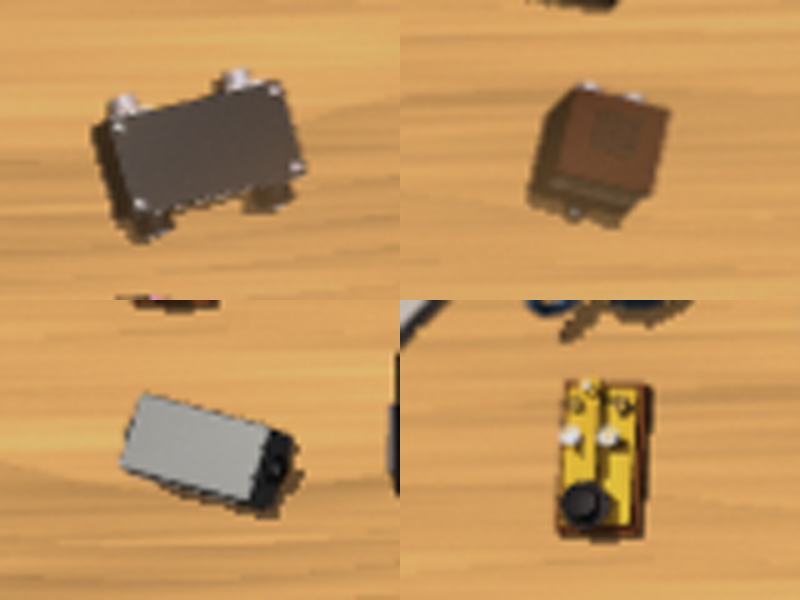

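```bash
python3 - <<'E'
from h import *
import pickle
o=pickle.load(open('o.pkl','rb'))
C={k:r.get_calibration(k) for k in('top','side')}
init={'transceiver':(.691,-.163,0),'power_supply':(.691,.173,0),'log_pad':(.462,.014,0),'tuner':(.402,-.357,.2),'meter':(.563,-.376,-.2),'speaker':(.421,.344,-.25),'morse_key':(.567,.37,0)}
res={}
for n,p in init.items():
    for cams in(('top',),('side',),('top','side')):
        obs=[(C[k],o[k,n][0]['pixels'].astype(float)) for k in cams]
        q,f=fit(n,obs,p); print(n,cams,np.round(q[:2],4),round(np.degrees(q[2]),1),round(f,3))
    res[n]=q
pickle.dump(res,open('res0.pkl','wb'))
for uv in((247,90),(300,92),(358,88)): print(uv,unproj(C['top'],uv,0.0),unproj(C['top'],uv,0.08))
im=cv2.imread('pics/side0.png'); 
for n,q in res.items():
    for b in place(n,q):
        h=cv2.convexHull(np.float32(proj(C['side'],b))); cv2.polylines(im,[np.int32(h)],True,(0,255,0),1)
a=im[80:290,100:430]; cv2.imwrite('pics/s1.png',cv2.resize(a,None,fx=2.4,fy=2.4))
E
```

```text
transceiver ('top',) [ 0.6931 -0.1636] -4.7 0.064
transceiver ('side',) [ 0.6928 -0.1666] -6.8 0.102
transceiver ('top', 'side') [ 0.6928 -0.1638] -4.9 0.085
power_supply ('top',) [0.6884 0.1739] 3.5 0.078
power_supply ('side',) [0.6924 0.1745] -2.4 0.113
power_supply ('top', 'side') [0.6898 0.1739] 1.9 0.1
log_pad ('top',) [0.4634 0.0169] 0.7 0.121
log_pad ('side',) [0.4593 0.0178] -0.5 0.086
log_pad ('top', 'side') [0.4601 0.0177] -0.1 0.106
tuner ('top',) [ 0.3995 -0.3564] 10.3 0.163
tuner ('side',) [ 0.3968 -0.3531] 12.3 0.143
tuner ('top', 'side') [ 0.3986 -0.355 ] 11.7 0.156
meter ('top',) [ 0.5653 -0.3763] -24.9 0.147
meter ('side',) [ 0.5623 -0.3753] 18.6 0.162
meter ('top', 'side') [ 0.5651 -0.3764] -37.4 0.181
speaker ('top',) [0.4193 0.3425] -16.9 0.101
speaker ('side',) [0.4199 0.3473] -16.5 0.117
speaker ('top', 'side') [0.4195 0.3436] -16.8 0.117
morse_key ('top',) [0.5678 0.3726] -1.3 0.177
morse_key ('side',) [0.5681 0.3742] -6.1 0.173
morse_key ('top', 'side') [0.5671 0.3733] -4.7 0.177
(247, 90) [[0.85532145 0.25409264 0.        ]] [[0.81838537 0.2376562  0.08      ]]
(300, 92) [[0.84402478 0.0765973  0.        ]] [[0.80783371 0.07186668 0.08      ]]
(358, 88) [[ 0.85301444 -0.11756758  0.        ]] [[ 0.8162305  -0.10949302  0.08      ]]
```

View pics/s1.png

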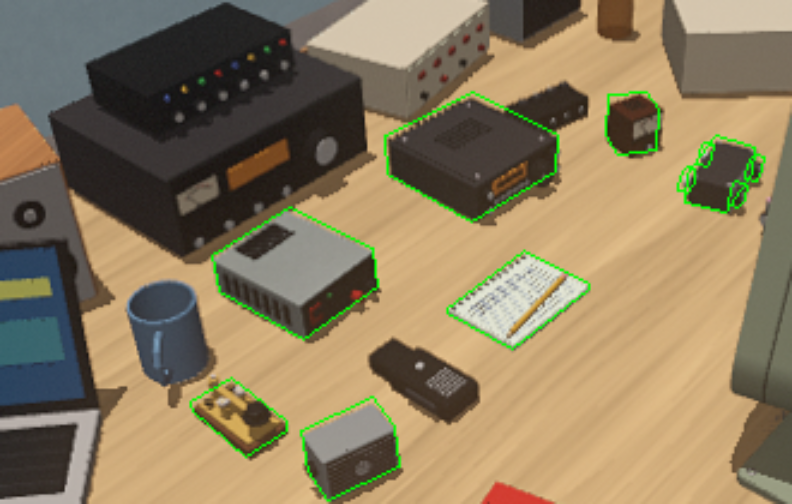

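```bash
cat >> h.py <<'E'
def down(yaw): return [180,0,yaw]
def campose(tcp,rot):
    Rt=R.from_euler('xyz',rot,degrees=True)
    return Rt
E
python3 - <<'E'
from h import *
p=np.array(r.get_eef_pos()); e=r.get_eef_rot(); c=r.get_calibration('wrist')
print(p,e); Rt=R.from_euler('xyz',e,degrees=True)
print('cam in tool',Rt.inv().apply(c['origin']-p)); Rc=R.from_euler('xyz',c['attitude'],degrees=True)
print((Rt.inv()*Rc).as_matrix().round(3)); print('view dir world',Rc.apply([0,0,-1]),'up',Rc.apply([0,1,0]))
for pos in([.45,-.3,.3],[.5,0,.4],[.42,.3,.3],[.4,0,.4]):
  for yaw in(-90,0,90,180,76):
    q=r.solve_ik(pos,[180,0,yaw]); print(pos,yaw,None if q is None else np.round(q,0))
E
```

```text
[ 0.14493079 -0.5564342   0.2008648 ] [ 1.79997185e+02 -1.18611023e-04  1.46002528e+01]
cam in tool [ 7.71920852e-02 -3.21879043e-06 -1.83167999e-01]
[[ 0.     0.961  0.275]
 [ 1.    -0.    -0.   ]
 [-0.     0.275 -0.961]]
view dir world [-0.26599862 -0.06944635 -0.96146864] up [ 0.93039845  0.24244728 -0.27491461]
[0.45, -0.3, 0.3] -90 [-35.  13.  84.  -0.  84. 145.]
[0.45, -0.3, 0.3] 0 [-35.  13.  84.  -0.  84.  55.]
[0.45, -0.3, 0.3] 90 [-35.  13.  84.   0.  84. -35.]
[0.45, -0.3, 0.3] 180 [ -35.   13.   84.    0.   84. -125.]
[0.45, -0.3, 0.3] 76 [-35.  13.  84.   0.  84. -21.]
[0.5, 0, 0.4] -90 None
[0.5, 0, 0.4] 0 [-1.  8. 75. -0. 97. 89.]
[0.5, 0, 0.4] 90 [-1.  8. 75.  0. 97. -1.]
[0.5, 0, 0.4] 180 [ -1.   8.  75.   0.  97. -91.]
[0.5, 0, 0.4] 76 [-1.  8. 75. -0. 97. 13.]
[0.42, 0.3, 0.3] -90 [  34.   10.   87.    0.   83. -146.]
[0.42, 0.3, 0.3] 0 [ 34.  10.  87.  -0.  83. 124.]
[0.42, 0.3, 0.3] 90 [34. 10. 87. -0. 83. 34.]
[0.42, 0.3, 0.3] 180 [ 34.  10.  87.   0.  83. -56.]
[0.42, 0.3, 0.3] 76 [34. 10. 87. -0. 83. 48.]
[0.4, 0, 0.4] -90 None
[0.4, 0, 0.4] 0 [-2. -2. 86. -0. 96. 88.]
[0.4, 0, 0.4] 90 [-2. -2. 86.  0. 96. -2.]
[0.4, 0, 0.4] 180 [ -2.  -2.  86.   0.  96. -92.]
[0.4, 0, 0.4] 76 [-2. -2. 86. -0. 96. 12.]
```

```bash
python3 - <<'E'
from h import *
import pickle
t0=r.get_clock()
def look(tag,pos):
    r.move_to(pos,[180,0,0]); c=r.get_calibration('wrist'); im=r.snapshot('wrist'); cv2.imwrite(f'pics/{tag}.png',im[:,:,::-1]); pickle.dump(c,open(tag+'.pkl','wb')); print(tag,r.get_clock())
look('wA',[.40,-.36,.25])
print(np.round(proj(r.get_calibration('wrist'),[[.4,-.356,.045],[.563,-.376,.066]])))
for p in([.53,0,.42],[.53,0,.38],[.5,0,.42]):
    if r.solve_ik(p,[180,0,0]) is not None: look('wB',p); break
E
```

```text
wA 3.5333
[[313. 170.]
 [333.   8.]]
wB 5.1333
```

View pics/wA.png

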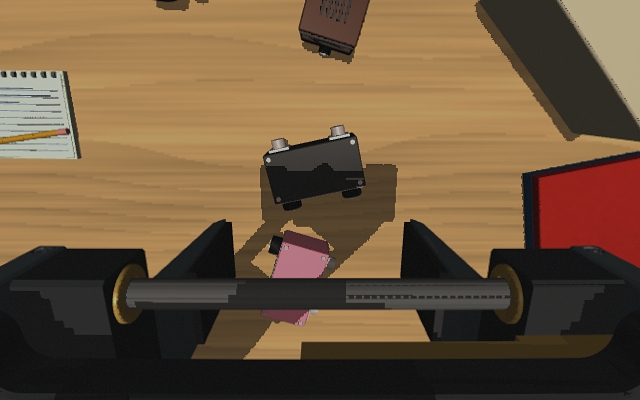

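View pics/wB.png

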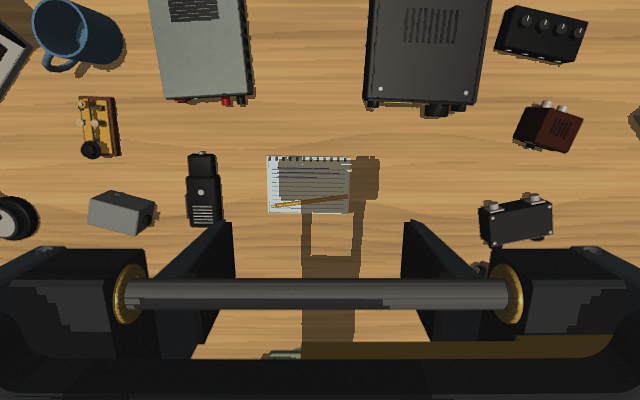

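```bash
python3 - <<'E'
from h import *
im=cv2.imread('pics/wB.png')
def g(name,x0,y0,w,h,s):
    a=cv2.resize(im[y0:y0+h,x0:x0+w],None,fx=s,fy=s,interpolation=cv2.INTER_CUBIC)
    for k in range(0,w,10):cv2.putText(a,str(x0+k),(k*s,8),0,.3,(0,0,255),1);cv2.line(a,(k*s,0),(k*s,h*s),(0,0,255) if k%50==0 else(80,80,160),1) if 0 else cv2.line(a,(k*s,10),(k*s,16),(0,0,255),1)
    for k in range(0,h,10):cv2.putText(a,str(y0+k),(0,k*s+4),0,.3,(0,0,255),1)
    cv2.imwrite(f'pics/{name}.png',a)
g('z1',145,0,115,115,5);g('z2',355,0,140,120,5)
E
```

```text
(no output)
```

View pics/z1.png

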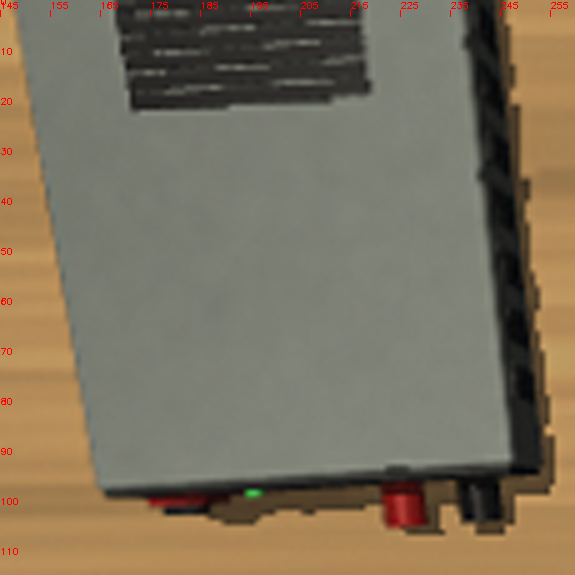

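View pics/z2.png

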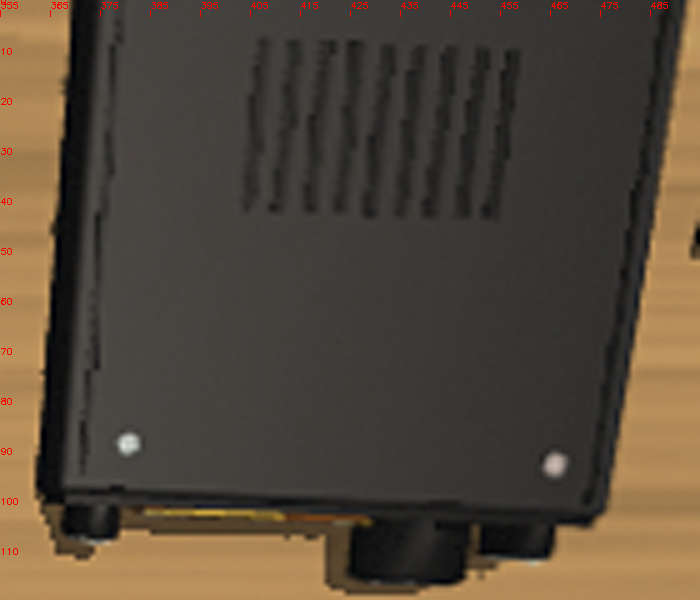

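```bash
python3 - <<'E'
from h import *
import pickle
c=pickle.load(open('wB.pkl','rb'))
print(c['origin'])
def L(name,pts,z):
    w=unproj(c,pts,z); d=w[1]-w[0]; print(name,w[:,:2].round(4).tolist(),'len',round(np.hypot(*d[:2]),4),'ang',round(np.degrees(np.arctan2(d[1],d[0])),2))
L('PS front',[(164.8,98),(247,93)],.058)
L('PS left',[(164.3,97),(149,8)],.058)
L('PS right',[(246.8,92),(238.3,5)],.058)
L('TR front',[(367.5,98.5),(474,103.5)],.062)
L('TR right',[(474.5,103),(490.5,5)],.062)
L('TR left',[(367.3,97),(372.2,5)],.062)
E
cat > seg.py <<'E'
E
python3 - <<'E'
from h import *
im=cv2.imread('pics/wB.png')
def g(x0,y0,w,h,s): 
    a=cv2.resize(im[y0:y0+h,x0:x0+w],None,fx=s,fy=s,interpolation=cv2.INTER_CUBIC)
    for k in range(0,w,10):cv2.putText(a,str(x0+k),(k*s,8),0,.3,(0,0,255),1)
    for k in range(0,h,10):cv2.putText(a,str(y0+k),(0,k*s+4),0,.3,(0,0,255),1)
    return a
a=np.hstack([g(470,185,90,65,4),g(505,90,85,65,4)]);b=np.hstack([g(80,180,90,65,4),g(70,90,85,70,4)[:260]])
cv2.imwrite('pics/z3.png',np.vstack([a,b]));cv2.imwrite('pics/z4.png',g(260,145,125,75,6))
E
```

```text
[ 0.60730911 -0.00104022  0.60241281]
PS front [[0.6115, 0.2329], [0.6184, 0.1061]] len 0.1269 ang -86.9
PS left [[0.613, 0.2334], [0.7362, 0.2408]] len 0.1235 ang 3.42
PS right [[0.6199, 0.1063], [0.7393, 0.1119]] len 0.1196 ang 2.65
TR front [[0.61, -0.0775], [0.6029, -0.241]] len 0.1637 ang -92.51
TR right [[0.6036, -0.2417], [0.7387, -0.2484]] len 0.1353 ang -2.83
TR left [[0.6122, -0.0771], [0.7381, -0.0794]] len 0.1259 ang -1.04
```

View pics/z3.png

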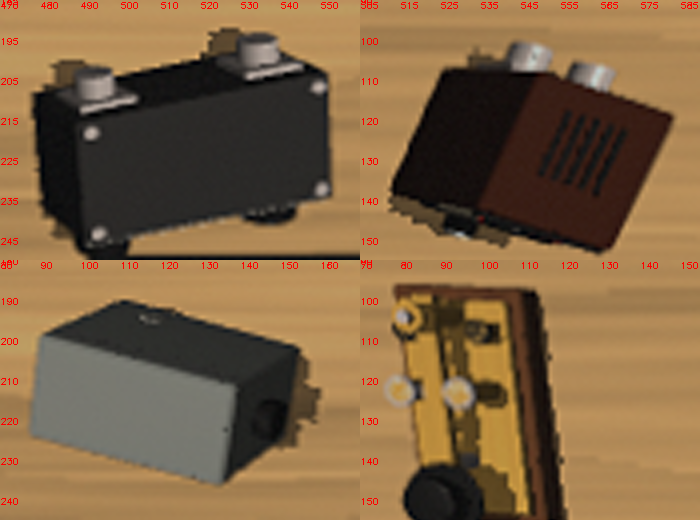

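View pics/z4.png

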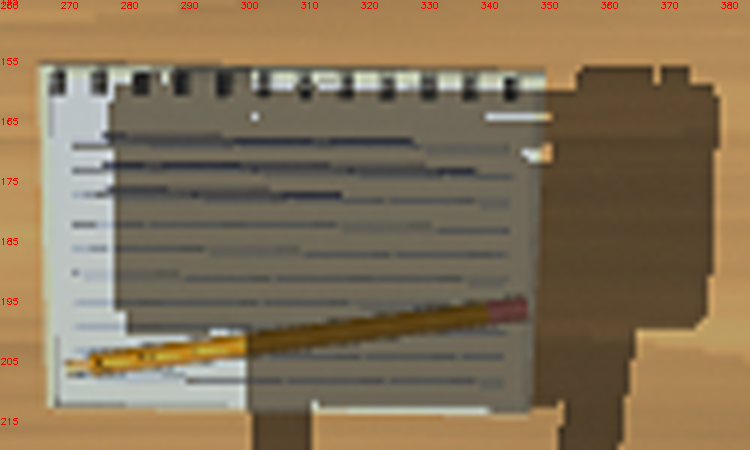

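```bash
cat >> h.py <<'E'
from scipy.optimize import least_squares
def cfit(c,rows,p0):
    """rows: (u,v,[bx,by,bz] mm)"""
    uv=np.array([x[:2] for x in rows]); b=np.array([x[2] for x in rows])/1000.
    f=lambda p:(proj(c,b@R.from_euler('z',p[2]).as_matrix().T+[p[0],p[1],0])-uv).ravel()
    s=least_squares(f,p0,loss='soft_l1'); print(np.round(s.x[:2],4),'yaw',round(np.degrees(s.x[2]),2),'resid px',np.round(s.fun.reshape(-1,2),1).tolist()); return s.x
def tops(hx,hy,z,bl,br,fr,fl): return [(*bl,[hx,hy,z]),(*br,[hx,-hy,z]),(*fr,[-hx,-hy,z]),(*fl,[-hx,hy,z])]
E
python3 - <<'E'
from h import *
import pickle
c=pickle.load(open('wB.pkl','rb'))
for n,args in {'tuner':(30,55,45,(489.5,218.7),(552,203),(552.5,234.3),(492,247)),
 'meter':(28,30,66,(553.7,108),(583,119.5),(566,152.5),(536.7,145)),
 'speaker':(24,42,62,(90,198.7),(139.2,211.2),(135.5,236.2),(87.5,223.7)),
 'log_pad':(52.5,74,8,(266.7,156.3),(350.8,156.6),(348.3,213.4),(268,212.6))}.items():
    print(n,end=' '); cfit(c,tops(*args),(.45,0,0))
im=cv2.imread('pics/wA.png')
def g(x0,y0,w,h,s): 
    a=cv2.resize(im[y0:y0+h,x0:x0+w],None,fx=s,fy=s,interpolation=cv2.INTER_CUBIC)
    for k in range(0,w,10):cv2.putText(a,str(x0+k),(k*s,8),0,.3,(0,0,255),1)
    for k in range(0,h,10):cv2.putText(a,str(y0+k),(0,k*s+4),0,.3,(0,0,255),1)
    return a
cv2.imwrite('pics/z5.png',g(255,115,120,100,6))
E
```

```text
tuner [ 0.3965 -0.3578] yaw 13.56 resid px [[-1.1, -1.4], [0.2, -0.1], [1.4, 0.2], [-0.3, 1.2]]
meter [ 0.5612 -0.3794] yaw -16.6 resid px [[-2.8, -0.0], [2.6, 0.1], [2.6, 1.6], [-2.0, -1.8]]
speaker [0.4189 0.3424] yaw -15.8 resid px [[-0.6, -0.8], [0.6, -0.2], [0.7, 0.5], [-0.7, 0.5]]
log_pad [0.4608 0.0149] yaw -0.68 resid px [[-0.5, -0.5], [0.0, 0.1], [0.4, 0.2], [0.0, 0.2]]
```

View pics/z5.png

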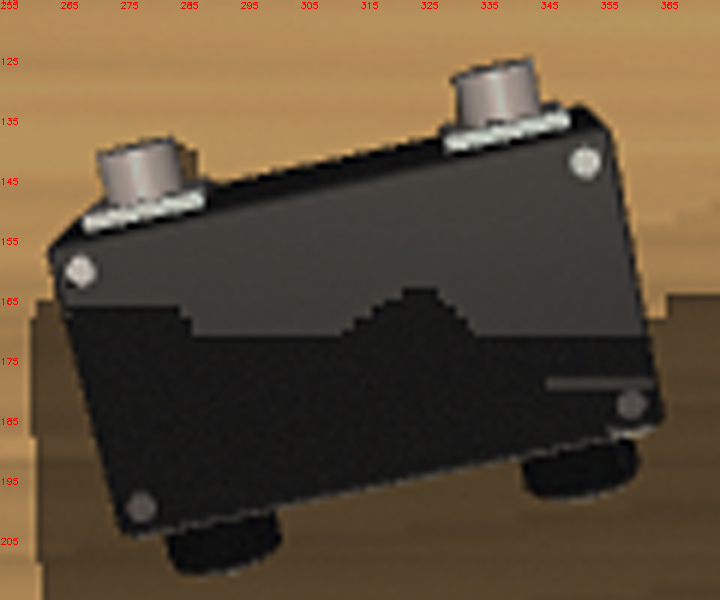

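```bash
python3 - <<'E'
from h import *
import pickle
print('tuner A',end=' ');cfit(pickle.load(open('wA.pkl','rb')),tops(30,55,45,(262.8,156.9),(356.5,137),(364.9,184.7),(275,204)),(.4,-.36,.2))
r.move_to([.60,0,.25],[180,0,0]); c=r.get_calibration('wrist'); im=r.snapshot('wrist')[:,:,::-1].copy(); cv2.imwrite('pics/wC.png',im); pickle.dump(c,open('wC.pkl','wb')); print(r.get_clock())
E
```

```text
tuner A [ 0.3981 -0.3574] yaw 12.22 resid px [[-0.9, -0.7], [0.2, -1.5], [1.1, 1.5], [-0.2, 1.3]]
5.95
```

View pics/wC.png

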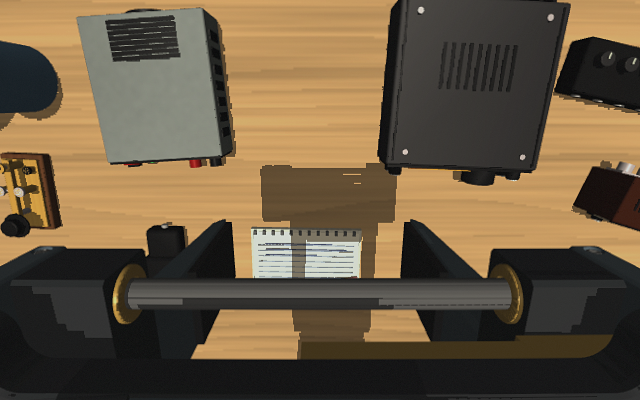

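```bash
cat >> h.py <<'E'
def grid(fn,out,x0,y0,w,h,s):
    im=cv2.imread(fn); a=cv2.resize(im[y0:y0+h,x0:x0+w],None,fx=s,fy=s,interpolation=cv2.INTER_CUBIC)
    for k in range(0,w,10):cv2.putText(a,str(x0+k),(k*s,8),0,.3,(0,0,255),1)
    for k in range(0,h,10):cv2.putText(a,str(y0+k),(0,k*s+4),0,.3,(0,0,255),1)
    cv2.imwrite(out,a)
E
python3 - <<'E'
from h import *
grid('pics/wC.png','pics/z6.png',70,0,170,175,4);grid('pics/wC.png','pics/z7.png',370,0,205,190,4) if 0 else grid('pics/wC.png','pics/z7.png',375,0,200,190,3)
E
```

```text
(no output)
```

View pics/z6.png

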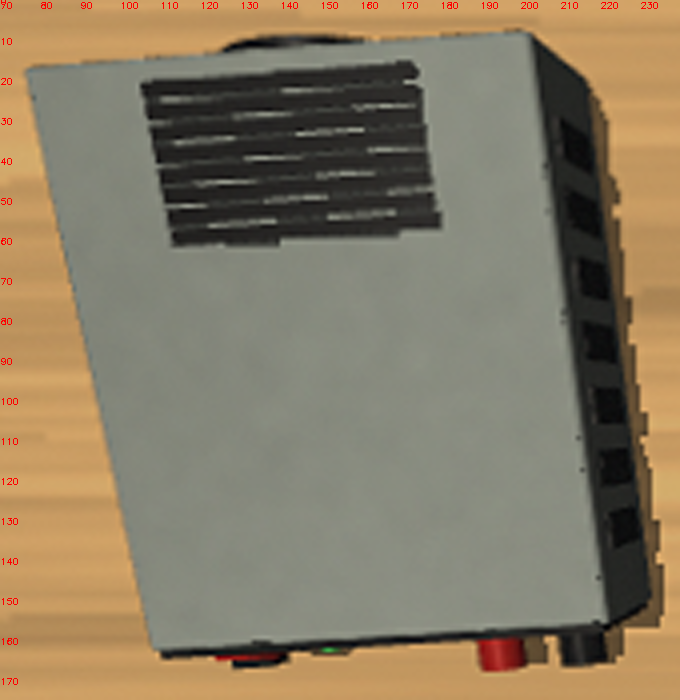

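View pics/z7.png

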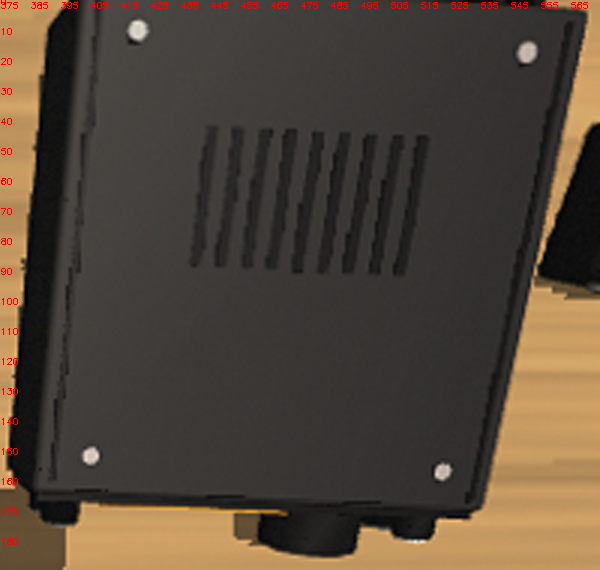

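```bash
python3 - <<'E'
from h import *
import pickle
c=pickle.load(open('wC.pkl','rb'))
print('PS');cfit(c,tops(75,65,58,(76.3,16),(201.5,7.3),(221.5,155.8),(108.3,162.5)),(.69,.17,0))
uv=np.array([(420.4,9.7),(550.7,17),(522.4,157),(405,151.4)])
w=unproj(c,uv,.062); print(w.round(4)); print('c',w.mean(0)); bl,br,fr,fl=w[:,:2]
for n,d,o in(('L',bl-fl,0),('R',br-fr,0),('F',fl-fr,90),('B',bl-br,90)): print(n,np.linalg.norm(d),np.degrees(np.arctan2(d[1],d[0]))-o)
w=unproj(c,[(386,163.6),(535.6,169)],.062);d=w[0]-w[1];print(w.round(4),np.degrees(np.arctan2(d[1],d[0]))-90)
w=unproj(c,[(562,20),(536.3,165)],.062);d=w[0]-w[1];print(w.round(4),np.degrees(np.arctan2(d[1],d[0])))
E
```

```text
PS
[0.6901 0.1739] yaw 3.28 resid px [[-1.5, -0.2], [1.2, -0.8], [1.0, 0.6], [-0.9, 0.8]]
[[ 0.7647 -0.1021  0.062 ]
 [ 0.759  -0.2326  0.062 ]
 [ 0.6189 -0.2264  0.062 ]
 [ 0.6249 -0.0962  0.062 ]]
c [ 0.69190178 -0.16433693  0.062     ]
L 0.1399262357351707 -2.382546227081235
R 0.14025017705591342 -2.5427252414536277
F 0.13031060804143202 -2.654749143976275
B 0.13070156199560443 -2.5121677878632624
[[ 0.6115 -0.0762  0.062 ]
 [ 0.6055 -0.2434  0.062 ]] -2.04397376986752
[[ 0.7564 -0.2445  0.062 ]
 [ 0.61   -0.2434  0.062 ]] -0.4203983783599743
```

```bash
cat >> h.py <<'E'
def st(tag): print(tag,'t',round(r.get_clock(),2),'pos',np.round(r.get_eef_pos(),4),'grip',round(r.get_grip_width(),4),'F',np.round(r.get_ft_force(),2))
def pick(x,y,yaw,z,effort=25,hover=.10,lift=.15,op=.088,close=True):
    r.gripper_to(op); r.move_to([x,y,z+hover],[180,0,yaw]); r.move_straight([x,y,z+.03],speed=.2); r.move_straight([x,y,z],speed=.06); st('at')
    r.gripper_to(0.0,effort); st('grip'); r.move_straight([x,y,z+lift],speed=.2); st('lift')
def put(x,y,yaw,z,hov=.10,rel=None):
    r.move_to([x,y,z+hov],[180,0,yaw]); r.move_straight([x,y,z+.025],speed=.15); r.move_straight([x,y,z+.0015],speed=.03); st('above')
    r.move_straight([x,y,z],speed=.01); st('down')
E
python3 - <<'E'
from h import *
pick(.3977,-.3575,12.6+90,.028)
c=r.get_calibration('wrist'); cv2.imwrite('pics/g1.png',r.snapshot('wrist')[:,:,::-1])
E
```

```text
at t 9.54 pos [ 0.3977 -0.3575  0.0279] grip 0.0881 F [ 0.56 -0.32  0.49]
grip t 10.09 pos [ 0.3983 -0.3576  0.0283] grip 0.0599 F [1.79 0.22 0.83]
lift t 10.99 pos [ 0.3965 -0.3566  0.1763] grip 0.0592 F [-0.6   0.54 -4.11]
```

View pics/g1.png

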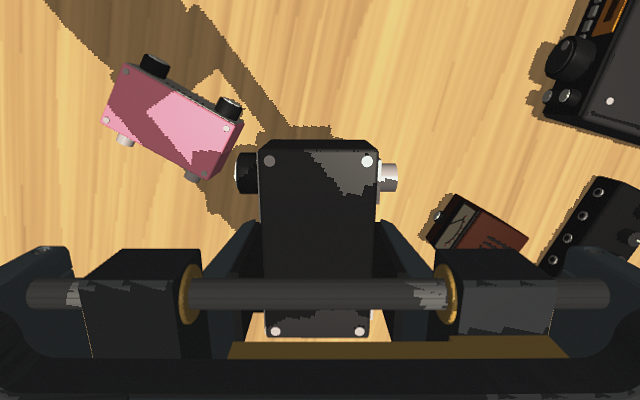

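```bash
python3 - <<'E'
from h import *
c=r.get_calibration('wrist'); p=np.array(r.get_eef_pos()); e=r.get_eef_rot(); z=p[2]-.0283+.045
w=unproj(c,[(268.5,161),(366.5,161),(359.5,331),(275.5,331)],z)
t=R.from_euler('xyz',e,degrees=True).inv().apply(w-p); print(e,t.round(4),t.mean(0).round(4))
E
```

```text
[-179.85383486   -0.20027051  102.59913908] [[ 0.0491 -0.0246 -0.0165]
 [ 0.0492  0.0236 -0.0166]
 [-0.0485  0.0235 -0.0169]
 [-0.0486 -0.0244 -0.0168]] [ 0.0003 -0.0005 -0.0167]
```

```bash
python3 - <<'E'
from h import *
put(.6447,.0146,87.5,.028)
E
```

```text
above t 14.28 pos [0.6449 0.0146 0.0297] grip 0.0595 F [-0.48 -0.09 -4.67]
down t 14.57 pos [0.6451 0.0146 0.0283] grip 0.0594 F [ 0.47  0.72 -3.64]
```

```bash
python3 - <<'E'
from h import *
import pickle
r.gripper_to(.085); st('rel'); r.move_straight([.645,.0146,.14],speed=.2)
r.move_to([.60,0,.25],[180,0,0]); pickle.dump(r.get_calibration('wrist'),open('wD.pkl','wb')); cv2.imwrite('pics/wD.png',r.snapshot('wrist')[:,:,::-1])
r.move_to([.50,-.36,.22],[180,0,0]); pickle.dump(r.get_calibration('wrist'),open('wE.pkl','wb')); cv2.imwrite('pics/wE.png',r.snapshot('wrist')[:,:,::-1]); st('')
grid('pics/wD.png','pics/z8.png',200,0,300,200,2);
E
```

```text
rel t 15.15 pos [0.6448 0.0146 0.0281] grip 0.085 F [ 0.74 -0.11 -0.38]
 t 18.71 pos [ 0.5008 -0.3589  0.2202] grip 0.0848 F [-0.17  0.56  0.7 ]
```

View pics/z8.png

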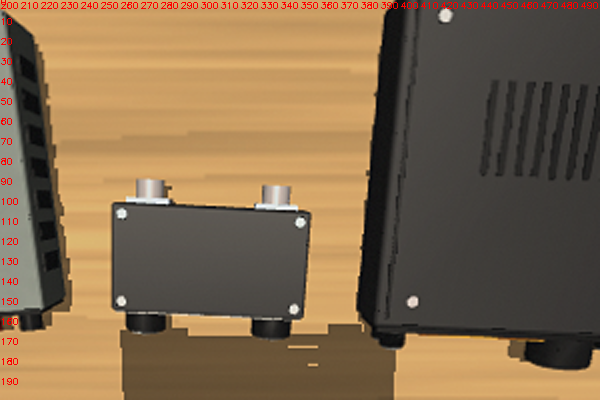

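View pics/wE.png

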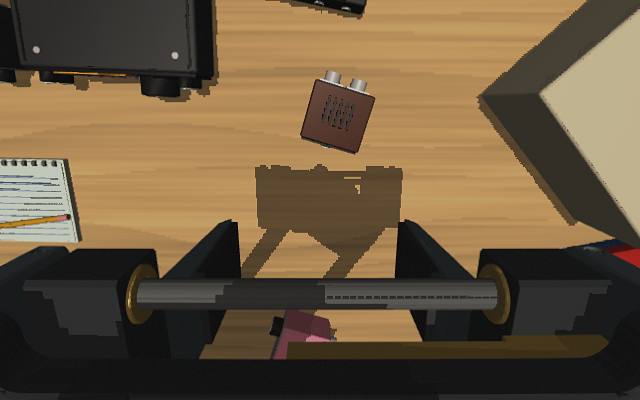

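```bash
python3 - <<'E'
from h import *
import pickle
c=pickle.load(open('wD.pkl','rb'))
cfit(c,tops(24.05,48.9,45,(260.8,106.3),(349.8,110.9),(346.4,154.3),(260.4,150)),(.64,.01,0))
w=unproj(c,[(422.7,7.5),(406,150.5)],.062);print(w)
grid('pics/wE.png','pics/z9.png',290,60,100,100,6)
E
```

```text
[0.6444 0.0145] yaw -2.88 resid px [[-0.1, -0.1], [-0.0, -0.0], [0.1, 0.1], [0.0, 0.0]]
[[ 0.76459302 -0.10261752  0.062     ]
 [ 0.62485556 -0.09608746  0.062     ]]
```

View pics/z9.png

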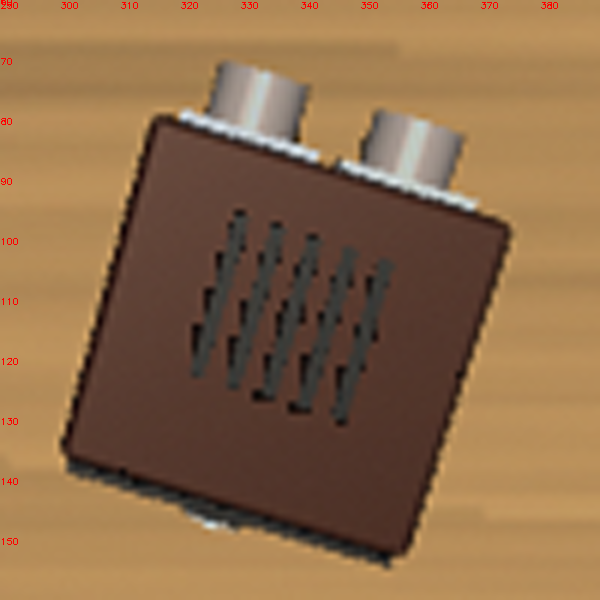

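```bash
python3 - <<'E'
from h import *
import pickle
c=pickle.load(open('wE.pkl','rb'))
cfit(c,tops(28,30,66,(315.3,78.9),(374.7,97.5),(357.6,152),(300.1,134.8)),(.56,-.37,-.2))
E
```

```text
[ 0.5634 -0.3778] yaw -16.21 resid px [[-0.1, -1.0], [1.2, -0.8], [0.0, 1.2], [-0.9, 1.2]]
```

```bash
python3 - <<'E'
from h import *
pick(.5634,-.3778,-16.2,.036,op=.082)
cv2.imwrite('pics/g2.png',r.snapshot('wrist')[:,:,::-1]); print(r.get_eef_rot())
E
```

```text
at t 20.64 pos [ 0.5634 -0.3778  0.0357] grip 0.0818 F [-0.16  0.08  0.79]
grip t 21.11 pos [ 0.5636 -0.3778  0.0363] grip 0.0599 F [-0.38  1.15  2.01]
lift t 22.01 pos [ 0.5625 -0.3772  0.1842] grip 0.0599 F [-0.45 -0.95 -2.44]
[-179.92604175    0.22833215  -16.20109845]
```

View pics/g2.png

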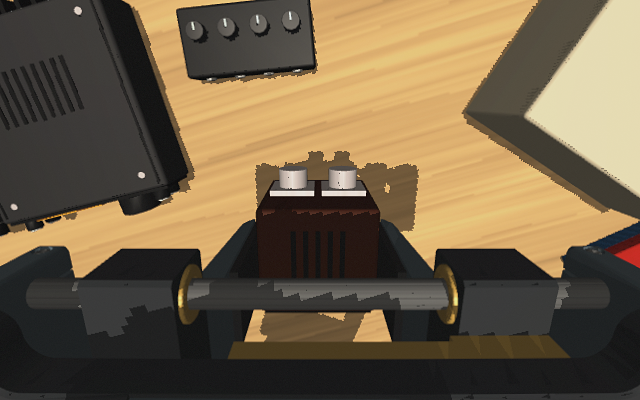

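```bash
python3 - <<'E'
from h import *
grid('pics/g2.png','pics/z10.png',245,155,150,170,4)
c=r.get_calibration('wrist'); p=np.array(r.get_eef_pos()); e=r.get_eef_rot(); z=p[2]-.0363+.066
w=unproj(c,[(257,209.5),(380,209.5),(318,311)],z)
print(R.from_euler('xyz',e,degrees=True).inv().apply(w-p).round(4))
E
```

```text
[[ 0.028  -0.0283 -0.0298]
 [ 0.028   0.0297 -0.0299]
 [-0.0272  0.0005 -0.0296]]
```

View pics/z10.png

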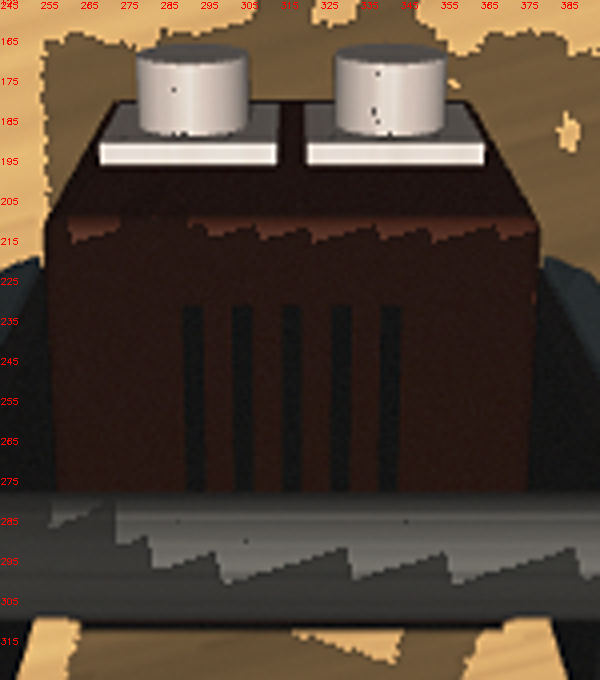

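```bash
python3 - <<'E'
from h import *
import pickle
put(.6445,.0146,-2.7,.0812)
r.gripper_to(.082); st('rel'); p=r.get_eef_pos(); r.move_straight([.6445,.0146,.20],speed=.2)
r.move_to([.56,.05,.30],[180,0,0]); pickle.dump(r.get_calibration('wrist'),open('wF.pkl','wb')); cv2.imwrite('pics/wF.png',r.snapshot('wrist')[:,:,::-1])
r.move_to([.45,.34,.22],[180,0,0]); pickle.dump(r.get_calibration('wrist'),open('wG.pkl','wb')); cv2.imwrite('pics/wG.png',r.snapshot('wrist')[:,:,::-1]); st('')
E
```

```text
above t 25.12 pos [0.6447 0.0146 0.0829] grip 0.06 F [-0.38  0.7  -2.03]
down t 25.43 pos [0.6446 0.0146 0.0813] grip 0.0597 F [ 0.28  0.99 -3.06]
rel t 25.96 pos [0.6446 0.0146 0.0813] grip 0.0818 F [-0.31  0.05  0.18]
 t 28.62 pos [0.451  0.3391 0.2202] grip 0.0817 F [-0.52 -0.24  0.21]
```

View pics/wF.png

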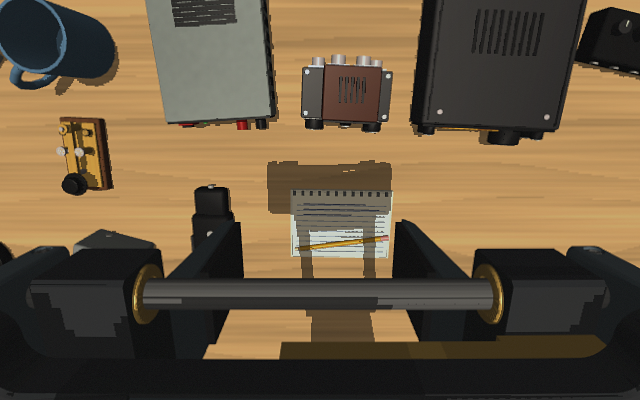

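View pics/wG.png

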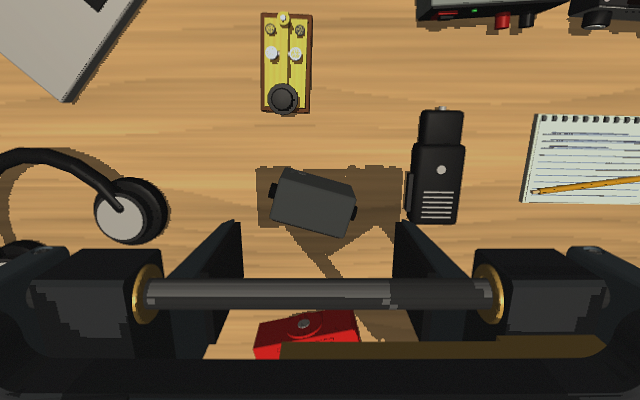

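Meter stands on the tuner; in wG the key (286,62) and the speaker (312,202) are both clear. Zooming for corners.

```bash
python3 - <<'E'
from h import *
grid('pics/wG.png','pics/z11.png',260,160,105,85,7);grid('pics/wG.png','pics/z12.png',250,0,75,120,5);grid('pics/wF.png','pics/z13.png',295,45,105,95,6)
E
```

```text
(no output)
```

View pics/z11.png

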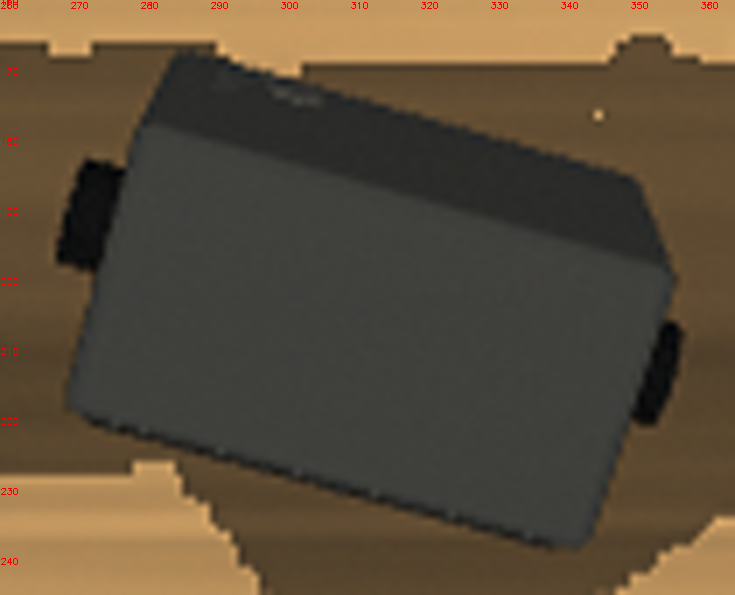

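View pics/z12.png

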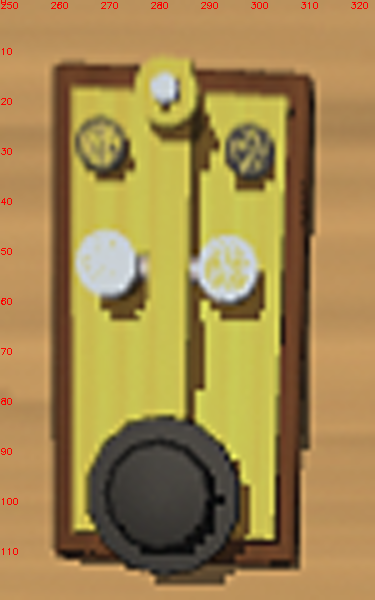

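View pics/z13.png

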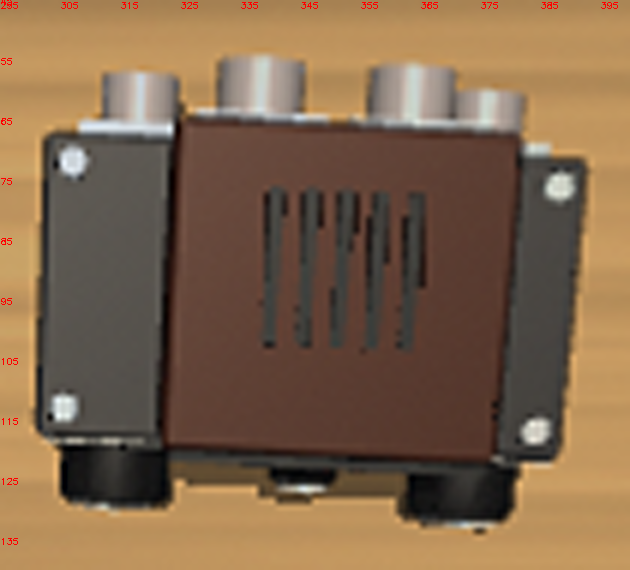

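```bash
python3 - <<'E'
from h import *
import pickle
c=pickle.load(open('wG.pkl','rb'));f=pickle.load(open('wF.pkl','rb'))
cfit(c,tops(24,42,62,(280,177.2),(356,198.5),(342.9,237.9),(269.3,217.9)),(.42,.34,-.3))
cfit(c,tops(50,27,14,(261,12.4),(309.8,14.6),(307.8,112.8),(260.9,110.8)),(.57,.37,0))
cfit(f,tops(28,30,111,(325.1,63.8),(381.2,66.6),(377.6,121.3),(322.1,119.3)),(.64,.01,0))
cfit(f,tops(24.05,48.9,45,(306.7,71.4),(387.9,75.6),(383.9,116.3),(305.4,112.5)),(.64,.01,0))
E
```

```text
[0.4197 0.3445] yaw -16.53 resid px [[-0.7, -1.4], [1.6, -0.3], [0.7, 1.5], [-1.5, 0.5]]
[0.5657 0.3737] yaw -2.33 resid px [[-1.6, -0.6], [2.1, -0.6], [0.9, 0.8], [-1.0, 0.8]]
[0.6443 0.0141] yaw -2.3 resid px [[-1.1, -0.4], [1.6, -0.6], [0.4, 0.8], [-0.5, 0.4]]
[0.6445 0.0145] yaw -2.68 resid px [[0.2, 0.0], [-0.1, -0.1], [-0.0, 0.0], [-0.0, -0.0]]
```

```bash
python3 - <<'E'
from h import *
pick(.4197,.3445,73.5,.034,op=.075)
c=r.get_calibration('wrist'); p=np.array(r.get_eef_pos()); e=r.get_eef_rot()
import pickle; pickle.dump((c,p,e),open('g3.pkl','wb'))
cv2.imwrite('pics/g3.png',r.snapshot('wrist')[:,:,::-1]); grid('pics/g3.png','pics/z14.png',245,145,150,205,3)
E
```

```text
at t 31.25 pos [0.4197 0.3445 0.0338] grip 0.0753 F [ 0.17  0.99 -0.21]
grip t 31.78 pos [0.4197 0.3446 0.0342] grip 0.0475 F [-1.07 -0.32  1.96]
lift t 32.68 pos [0.4188 0.3438 0.1825] grip 0.048 F [-0.14  0.24 -3.64]
```

View pics/z14.png

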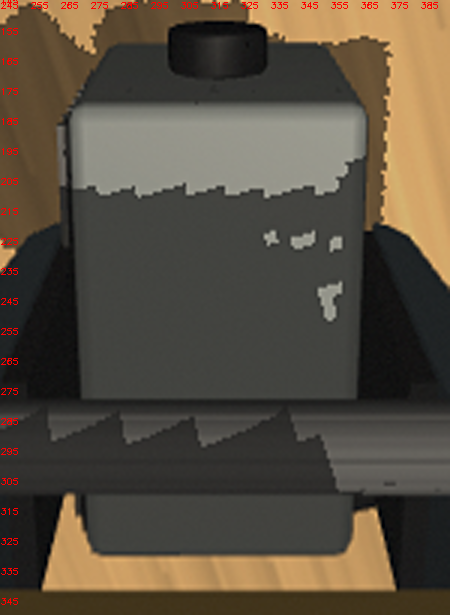

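```bash
python3 - <<'E'
from h import *
import pickle
c,p,e=pickle.load(open('g3.pkl','rb')); z=p[2]-.0342+.062
w=unproj(c,[(268.5,179),(366.5,179),(318,329)],z)
t=R.from_euler('xyz',e,degrees=True).inv().apply(w-p); print(t.round(4)); off=(t[0,0]+t[2,0])/2; print('off',off)
a=np.radians(3.3+90); tx,ty=.690-off*np.cos(a),.174-off*np.sin(a)
put(tx,ty,93.3,.0923)
E
```

```text
[[ 0.0424 -0.0232 -0.0279]
 [ 0.0424  0.0224 -0.028 ]
 [-0.0394 -0.0001 -0.0277]]
off 0.0015218202631528711
above t 35.53 pos [0.6903 0.1725 0.094 ] grip 0.048 F [-0.04 -0.77 -2.05]
down t 35.83 pos [0.6901 0.1725 0.0923] grip 0.0481 F [ 0.06 -0.27 -3.78]
```

```bash
python3 - <<'E'
from h import *
import pickle
p=r.get_eef_pos(); r.move_straight([.6901,.1725,.0917],speed=.01); st('d'); st('d')
r.gripper_to(.075); st('rel'); r.move_straight([.6901,.1725,.21],speed=.2)
r.move_to([.56,.1,.30],[180,0,0]); pickle.dump(r.get_calibration('wrist'),open('wH.pkl','wb')); cv2.imwrite('pics/wH.png',r.snapshot('wrist')[:,:,::-1]); st('')
E
```

```text
d t 36.08 pos [0.6901 0.1725 0.0922] grip 0.0474 F [-0.67  0.15  0.84]
d t 36.08 pos [0.6901 0.1725 0.0922] grip 0.0474 F [-0.67  0.15  0.84]
rel t 36.68 pos [0.6901 0.1725 0.0917] grip 0.0749 F [0.87 0.07 0.01]
 t 38.87 pos [0.5601 0.1001 0.2992] grip 0.0752 F [ 1.27 -0.9   0.26]
```

View pics/wH.png

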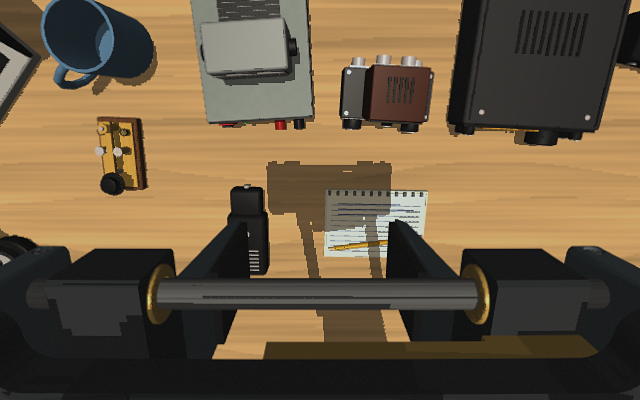

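```bash
python3 - <<'E'
from h import *
import pickle
grid('pics/wH.png','pics/z15.png',190,0,130,140,4)
print(r.solve_ik([.5657,.3737,.025],[180,0,-2.3]))
pick(.5657,.3737,-2.3,.025,op=.08)
c=r.get_calibration('wrist'); p=np.array(r.get_eef_pos()); e=r.get_eef_rot()
pickle.dump((c,p,e),open('g4.pkl','wb'))
cv2.imwrite('pics/g4.png',r.snapshot('wrist')[:,:,::-1])
E
```

```text
[ 3.24767565e+01  3.53670468e+01  8.77829441e+01 -2.54444375e-14
  5.68500091e+01  1.24776756e+02]
at t 41.56 pos [0.5657 0.3738 0.0248] grip 0.0802 F [0.37 0.15 0.01]
grip t 42.42 pos [0.5657 0.3737 0.025 ] grip 0.029 F [ 0.44 -0.12  0.12]
lift t 43.33 pos [0.5647 0.373  0.1731] grip 0.0285 F [ 0.03 -0.04 -3.63]
```

View pics/g4.png

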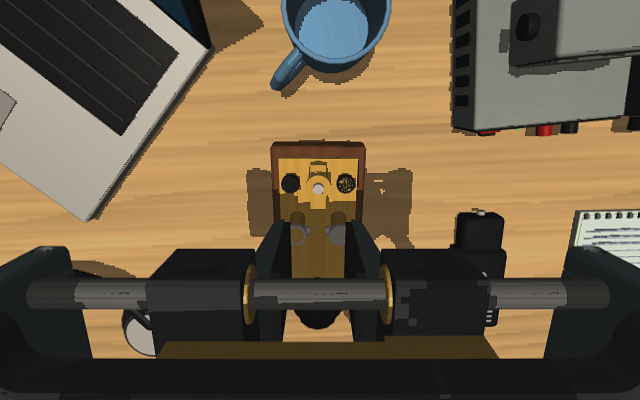

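View pics/z15.png

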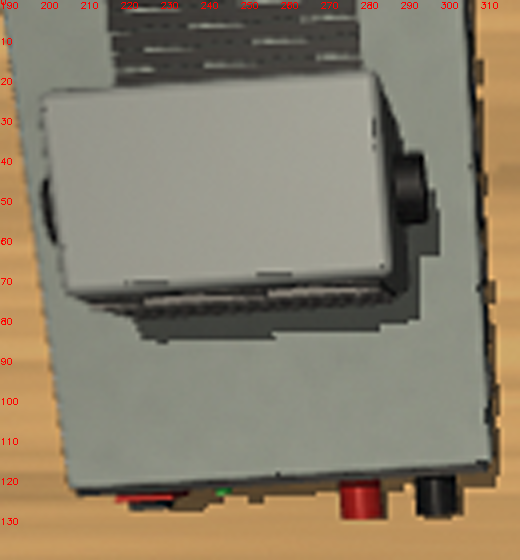

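```bash
python3 - <<'E'
from h import *
cv2.imwrite('pics/sd4.png',r.snapshot('side')[:,:,::-1]); grid('pics/sd4.png','pics/z16.png',90,40,210,220,3)
grid('pics/g4.png','pics/z17.png',235,130,170,205,3); st('')
E
```

```text
t 43.42 pos [0.5647 0.3731 0.1727] grip 0.0287 F [-0.06  0.57 -3.79]
```

View pics/z16.png

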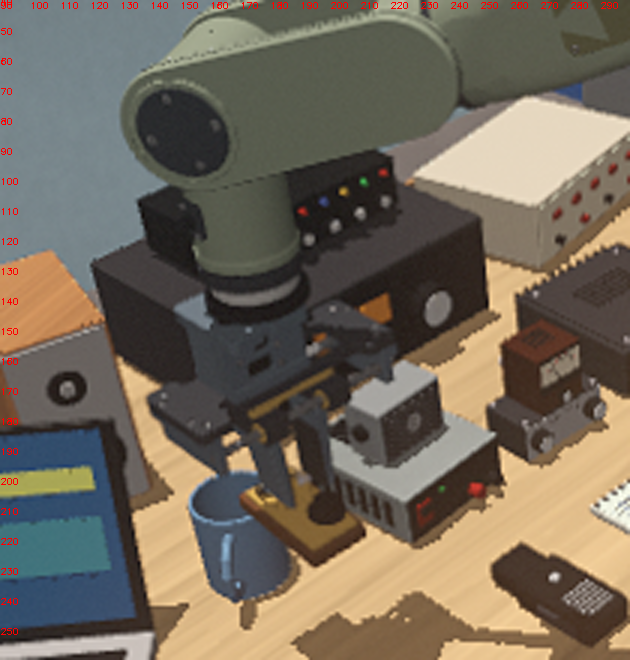

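View pics/z17.png

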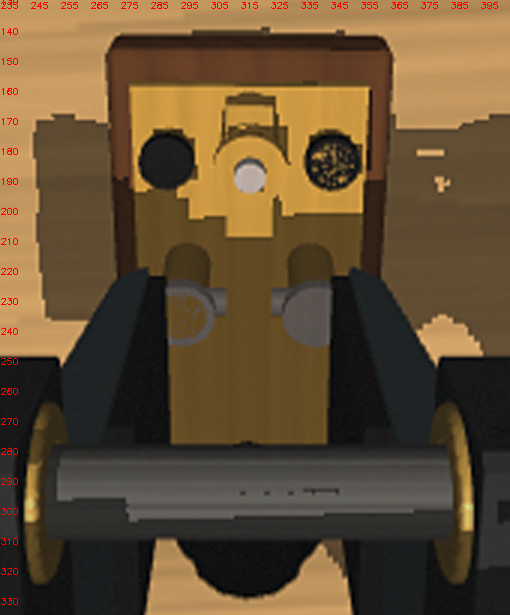

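```bash
python3 - <<'E'
from h import *
import pickle
c,p,e=pickle.load(open('g4.pkl','rb')); Rt=R.from_euler('xyz',e,degrees=True)
for x in(.0,.016):
  for z in (.022,.011,.007,0,-.015):
    print(x,z,proj(c,p+Rt.apply([[x,-.01425,z],[x,.01425,z],[x,-.027,z],[x,.027,z]])).round(0).tolist())
o=r.outline_of('wrist','morse_key'); print(len(o)); print(r.tip_of('wrist','morse_key'), r.tip_of('side','morse_key'))
E
```

```text
0.0 0.022 [[295.0, 226.0], [340.0, 226.0], [275.0, 226.0], [359.0, 226.0]]
0.0 0.011 [[294.0, 233.0], [341.0, 233.0], [273.0, 233.0], [362.0, 233.0]]
0.0 0.007 [[293.0, 235.0], [341.0, 235.0], [272.0, 235.0], [362.0, 235.0]]
0.0 0 [[293.0, 240.0], [342.0, 240.0], [271.0, 240.0], [364.0, 240.0]]
0.0 -0.015 [[291.0, 251.0], [344.0, 251.0], [267.0, 251.0], [368.0, 251.0]]
0.016 0.022 [[295.0, 202.0], [340.0, 202.0], [274.0, 202.0], [360.0, 202.0]]
0.016 0.011 [[293.0, 208.0], [341.0, 208.0], [272.0, 208.0], [363.0, 208.0]]
0.016 0.007 [[293.0, 210.0], [342.0, 210.0], [271.0, 210.0], [363.0, 210.0]]
0.016 0 [[292.0, 213.0], [342.0, 213.0], [269.0, 213.0], [365.0, 213.0]]
0.016 -0.015 [[290.0, 223.0], [345.0, 223.0], [266.0, 223.0], [369.0, 223.0]]
1
[{'location': [0.5692, 0.3715, 0.1464], 'score': 0.6}] [{'location': [0.5695, 0.3736, 0.1475], 'score': 0.74}]
```

```bash
python3 - <<'E'
from h import *
import pickle
c=r.get_calibration('side'); p=np.array(r.get_eef_pos()); Rt=R.from_euler('xyz',r.get_eef_rot(),degrees=True)
im=cv2.imread('pics/sd4.png'); im=cv2.resize(im[150:240,130:230],None,fx=6,fy=6,interpolation=cv2.INTER_CUBIC)
for z,col in((.022,(0,0,255)),(0,(0,255,0)),(-.015,(255,0,0)),(-.057,(255,0,255))):
    uv=proj(c,p+Rt.apply([[x,y,z] for y in(-.0143,.0143) for x in(-.016,.016)])); print(z,uv.round(1).tolist())
    for u,v in uv: cv2.circle(im,(int((u-130+.5)*6),int((v-150+.5)*6)),4,col,-1)
cv2.imwrite('pics/z18.png',im)
E
```

```text
0.022 [[190.6, 217.9], [182.6, 212.2], [200.0, 212.1], [192.0, 206.6]]
0 [[189.1, 210.9], [181.0, 205.3], [198.6, 205.2], [190.5, 199.7]]
-0.015 [[188.0, 206.1], [179.9, 200.5], [197.7, 200.4], [189.5, 195.0]]
-0.057 [[185.0, 192.1], [176.8, 186.6], [194.9, 186.5], [186.6, 181.2]]
```

View pics/z18.png

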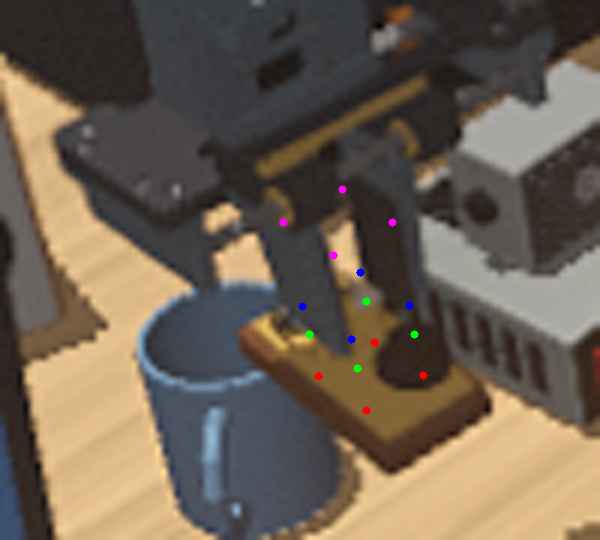

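```bash
python3 - <<'E'
from h import *
import pickle
c,p,e=pickle.load(open('g4.pkl','rb')); Rt=R.from_euler('xyz',e,degrees=True)
for z,pts in((p[2]-.025+.014,[(271,146.5),(365.5,146.5),(272.5,180),(364.5,180)]),(p[2]-.025+.018,[(278,158.5),(358,158.5)]),(p[2]-.025,[(273,142),(364,142)])):
    print(Rt.inv().apply(unproj(c,pts,z)-p).round(4).tolist())
E
```

```text
[[0.0523, -0.0262, 0.0108], [0.0523, 0.0273, 0.0109], [0.0329, -0.0261, 0.0108], [0.0329, 0.0275, 0.011]]
[[0.0461, -0.022, 0.0068], [0.0461, 0.0228, 0.0069]]
[[0.0532, -0.0268, 0.0248], [0.0532, 0.0283, 0.0249]]
```

```bash
python3 - <<'E'
from h import *
r.move_straight([.45,.28,.18],speed=.2)
r.move_to([.4566,-.1255,.13],[180,0,-.7]); r.move_straight([.4566,-.1255,.045],speed=.12); r.move_straight([.4566,-.1255,.0265],speed=.03); st('above')
r.move_straight([.4566,-.1255,.0252],speed=.01); r.wait(.1); st('down')
cv2.imwrite('pics/sd5.png',r.snapshot('side')[:,:,::-1]);cv2.imwrite('pics/w5.png',r.snapshot('wrist')[:,:,::-1]); grid('pics/sd5.png','pics/z19.png',280,90,150,150,4)
E
```

```text
above t 47.6 pos [ 0.4564 -0.1255  0.0264] grip 0.0287 F [-0.25 -0.11 -2.98]
down t 47.98 pos [ 0.4569 -0.1256  0.0254] grip 0.0289 F [ 1.32 -0.12 -2.99]
```

View pics/z19.png

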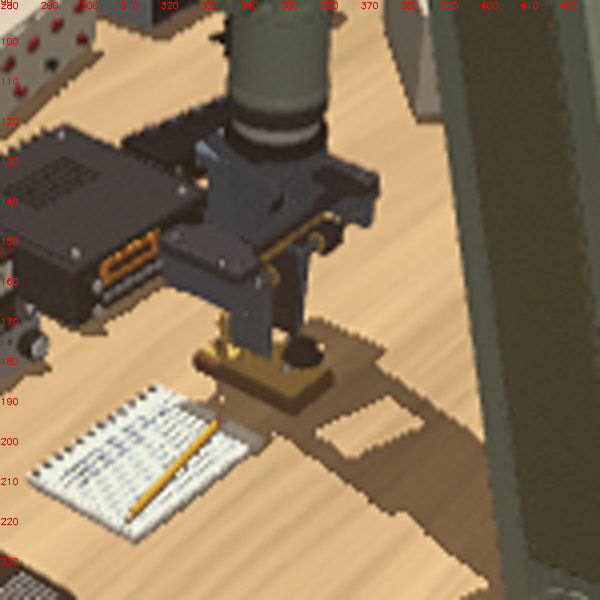

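View pics/w5.png

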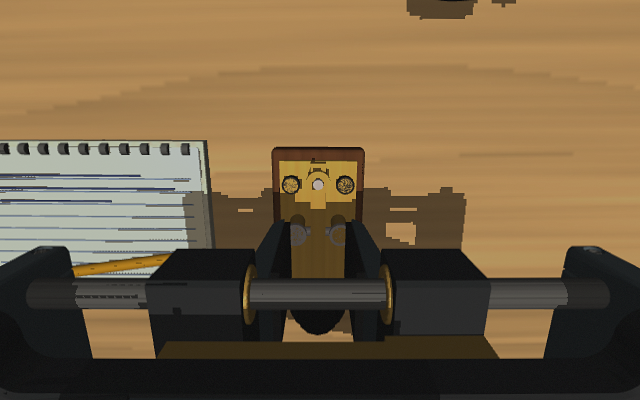

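```bash
python3 - <<'E'
from h import *
z=.0252
for i in range(8):
    z-=.0004; r.move_straight([.4566,-.1255,z],speed=.01); r.wait(.1)
    f=np.mean([r.get_ft_force()[2] for _ in range(1)]); print(round(z,4),np.round(r.get_eef_pos(),4),f)
    if f>-.5: break
r.gripper_to(.055); st('rel'); r.move_straight([.4566,-.1255,.15],speed=.15)
r.move_to([.44,-.06,.25],[180,0,0]); 
import pickle; pickle.dump(r.get_calibration('wrist'),open('wI.pkl','wb')); cv2.imwrite('pics/wI.png',r.snapshot('wrist')[:,:,::-1]); st('')
E
```

```text
0.0248 [ 0.4569 -0.1256  0.025 ] -0.2887767548673821
rel t 49.02 pos [ 0.4565 -0.1255  0.0248] grip 0.0554 F [-0.02  0.96 -0.04]
 t 50.6 pos [ 0.4393 -0.0601  0.2485] grip 0.0548 F [-0.71 -0.72 -1.28]
```

View pics/wI.png

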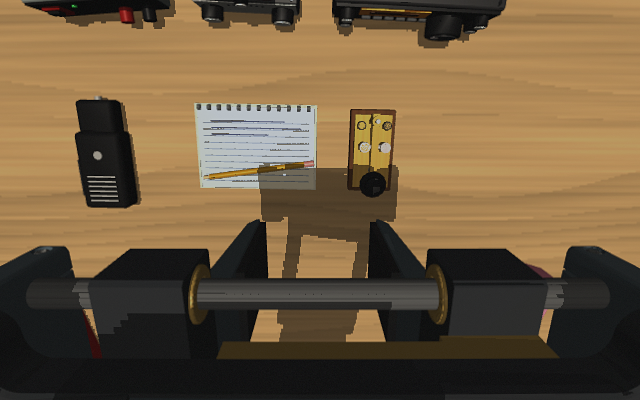

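```bash
python3 - <<'E'
from h import *
import pickle
r.move_to([.60,.08,.33],[180,0,0]); pickle.dump(r.get_calibration('wrist'),open('wJ.pkl','wb')); cv2.imwrite('pics/wJ.png',r.snapshot('wrist')[:,:,::-1])
grid('pics/wI.png','pics/z20.png',190,95,215,110,3.0 and 3); grid('pics/wJ.png','pics/z21.png',150,0,330,160,2); st('')
E
```

```text
t 51.56 pos [0.5991 0.0787 0.329 ] grip 0.0548 F [-0.33 -0.44 -0.58]
```

View pics/z20.png

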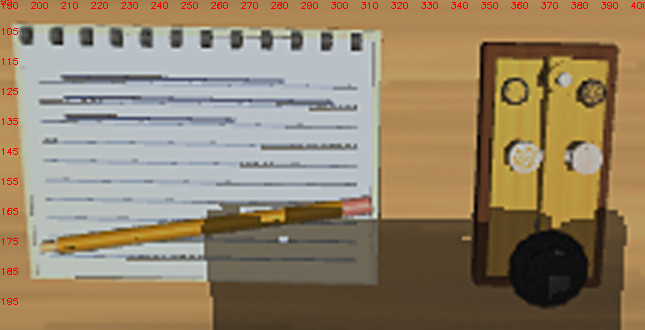

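View pics/wJ.png

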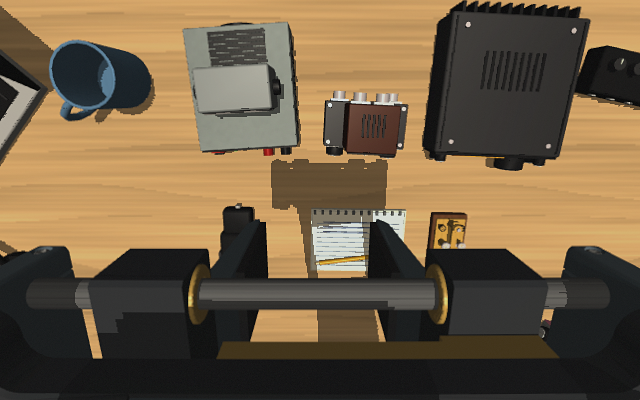

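```bash
python3 - <<'E'
from h import *
import pickle
c=pickle.load(open('wI.pkl','rb'))
a=cfit(c,tops(52.5,74,8,(194.4,103),(316.2,105.3),(315.2,189.3),(200.6,187)),(.46,.01,0))
b=cfit(c,tops(50,27,14,(350,109),(395.3,109.7),(390,190.5),(347.4,189)),(.46,-.12,0))
d=b[:2]-a[:2]; R2=np.array([[np.cos(a[2]),np.sin(a[2])],[-np.sin(a[2]),np.cos(a[2])]]); print('rel',R2@d)
grid('pics/wJ.png','pics/z21.png',175,10,130,150,4)
E
```

```text
[0.4607 0.0155] yaw -1.04 resid px [[-0.7, -0.3], [0.9, -0.3], [0.3, 0.4], [-0.4, 0.5]]
[ 0.4575 -0.1252] yaw -0.46 resid px [[0.0, -0.3], [0.2, -0.5], [-0.1, 0.1], [-0.1, 1.2]]
rel [-0.00066166 -0.14073169]
```

View pics/z21.png

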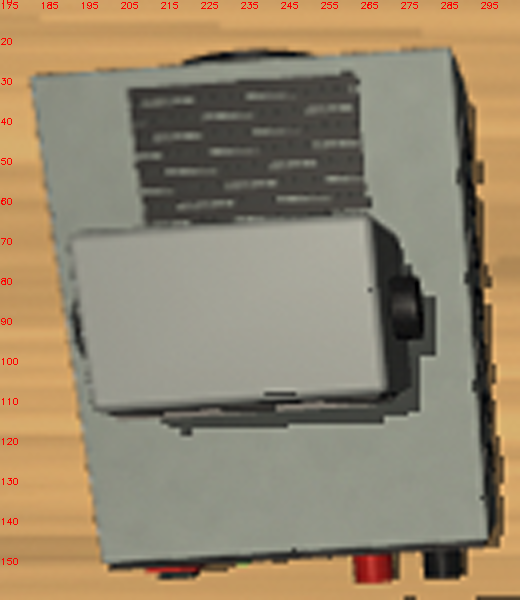

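```bash
python3 - <<'E'
from h import *
import pickle
c=pickle.load(open('wJ.pkl','rb'))
a=cfit(c,tops(75,65,58,(182.6,28.4),(287.1,21.6),(296.6,145.8),(201.4,150.8)),(.69,.17,0))
b=cfit(c,tops(24,42,120,(192.8,68.4),(266.6,62.9),(271.4,107.1),(198.9,111.4)),(.69,.17,0))
# loose things vs first pictures
for cam in('top','side'):
    cv2.imwrite(f'pics/{cam}9.png',r.snapshot(cam)[:,:,::-1])
    for n in('mug','microphone','mixer','tuner','meter','speaker','morse_key'):
        t=r.tip_of(cam,n); print(cam,n,[(np.round(d['location'],3).tolist(),round(d['score'],2)) for d in t[:2]])
E
```

```text
[0.6896 0.174 ] yaw 3.2 resid px [[-0.9, -0.1], [1.4, -0.3], [0.8, -0.0], [-1.3, 0.6]]
[0.6895 0.1716] yaw 3.91 resid px [[-2.2, -0.7], [1.5, -1.1], [1.3, 0.8], [-1.1, 2.0]]
top mug [([0.693, 0.171, 0.056], 0.2)]
top microphone []
top mixer [([0.708, -0.353, 0.002], 0.77)]
top tuner [([0.254, -0.326, -0.001], 0.71), ([0.644, 0.013, -0.002], 0.47)]
top meter [([0.646, 0.014, 0.044], 0.49)]
top speaker [([0.693, 0.174, 0.057], 0.72)]
top morse_key [([0.457, -0.131, -0.002], 0.81), ([0.463, 0.017, 0.001], 0.15)]
side mug [([0.711, 0.356, 0.001], 0.85)]
side microphone [([0.436, 0.204, 0.002], 0.78)]
side mixer [([0.707, -0.351, -0.002], 0.58)]
side tuner [([0.462, 0.02, 0.001], 0.75), ([0.649, 0.018, -0.001], 0.64)]
side meter [([0.641, 0.015, 0.045], 0.85)]
side speaker [([0.693, 0.169, 0.059], 0.96)]
side morse_key [([0.459, -0.128, -0.0], 0.9)]
```

View pics/side9.png

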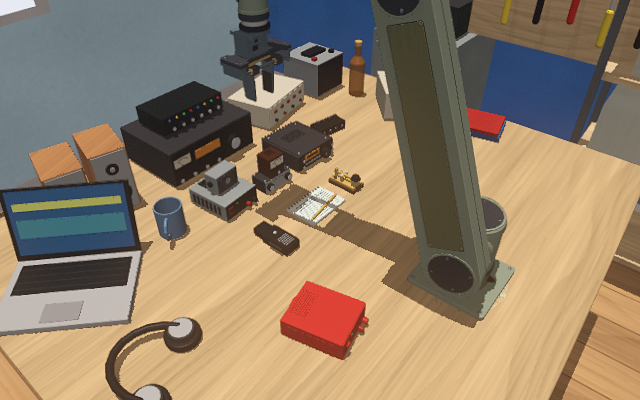

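```bash
python3 - <<'E'
from h import *
st('');print(r.get_dq()); r.sign_off()
E
```

```text
t 52.36 pos [0.6    0.0801 0.33  ] grip 0.0549 F [-0.11  0.28 -0.14]
[-0.02689113  0.06223535  0.09951999 -0.03766254 -0.03305135 -0.01981919]
the job is handed in; nothing more can be done
```

I placed all four things in the order asked and handed the job in at about 52 s of the 112 s allowed. The arm was clear of everything. `sign_off` gives no verdict, so these are my own last camera checks:

| Thing | Last check |
|---|---|
| Tuner | Centre within about 0.5 mm of the target: front panels in line, middle of the gap, about 37 mm clear on each side. Yaw -2.7 to -2.9°, against -2.5° for the transceiver. |
| Meter | Within about 0.5 mm of the tuner's centre, square within about 0.5°. |
| Loudspeaker | About 2.4 mm off the power supply's centre sideways and 0.7° in yaw. Its edges are rounded, so this is the least certain fit. I left it as it was. |
| Morse key | About 39.7 mm clear of the pad's right edge, level with its middle within 0.7 mm, square within 0.6°, knob towards the operator. |

- **Key grip:** the jaws closed to 29 mm on the key's posts, not on its 54 mm base. In the pictures the fingertips ended well short of the stated 22 mm ahead of the TCP. The key hung level and square, so I carried it that way and lowered it until the wrist force showed the desk bearing its weight.
- **Mug, microphone and mixer:** the side view finds all three where they were at the start, within the network's error. In the last top view it missed the microphone, and its only mug hit was a weak false one at the loudspeaker.
- **Look-alikes:** the pink tuner and the red power supply were left alone.
- **Tuner in the side view:** the network's best hit there was the log pad. Its second hit was the tuner at its place.

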